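# Tare the bench scale with the mixing cup on it

## Task

Gently stand the empty open steel mixing cup upright in the middle of the scale's round pan and let go of it, then turn the black tare knob on the sloping panel until the zero arrowhead on the dial card lies right under the tip of the pointer. Leave the cup on the pan, let go of the knob, and leave the other things on the table where they are.

Things in the scene. Friction and masses are not known exactly. Their poses are not given: they have to be found in the camera images.
- cup: empty open-topped round steel mixing cup, the load to be tared: 70 mm high, 50 mm outside diameter at the foot widening to 54 mm at the rim, wall 2 mm, about 0.11 to 0.23 kg (not known beforehand). Origin: centre of its underside, z up its axis. It starts upright on the table at the right or the left of the scale
- scale: grey bench scale, fixed, foot 250 x 250 mm; origin: centre of its underside, z up, x from its front (sloping panel, to the robot's right) to its back (pan), y to its left. Rear housing: x -30 to 125 mm, y +-120 mm, 95 mm high. Front panel: 135 mm along the slope, 240 mm wide, its outward normal tilted 35 degrees from vertical towards the front: (-sin35, 0, cos35) in this frame
- dial_centre (a point): on the panel's surface at the dial's axis, on the panel's left half; z is the panel's outward normal (35 degrees from vertical), x points up the slope, y to the scale's left. Dial: white card 116 mm across with 60 thin divisions, in an aluminium surround 126 mm across standing 6 mm proud. The tare knob's axis is 125 mm to the right of it (y = -125 mm, x = -5 mm)
- pan_top (a point): centre of the top surface of the scale's round steel pan, 120 mm in diameter, 5 mm thick; empty it is 120 mm above the table. It stands on a soft spring (225 N/m, 14 mm of travel straight down, so it bottoms at about 3.2 N) and sinks under the cup by 5 to 10 mm
- knob_grip (a point): point on the axis of the black fluted round tare knob, 26 mm above the panel, the height for the TCP when gripping. Knob: 40 mm diameter, 34 mm tall, its top 36 mm above the panel, on a flat 2 mm collar; axis along the panel's outward normal, so the tool must be tilted 35 degrees; any roll about that axis is a good grasp. Turn resistance about 0.05 N m; it stays where it is left
- tare_knob (a joint): angle of the tare knob, rad, positive clockwise as seen looking onto the panel; range -1.7 to 4.5, starts between -1.05 and 0. It is geared to the dial card: 1.5 rad of knob turns the card by 1 rad in the same sense. More than one grasp is usually needed
- dial (a joint): angle of the dial card, rad, positive clockwise looking onto the panel; at 0 its zero mark is at the up-slope side of the dial. The pointer reads zero when this equals the pointer's angle
- pointer (a joint): angle of the dark steel pointer, rad, positive clockwise looking onto the panel; 0 (up-slope) with an empty pan, it is driven by the pan's sinking (150 rad per m) and stands at 0.7 to 1.5 rad with the cup on, according to the cup's mass. The knob does not move it. It turns on the same axis as the dial card
- pointer_tip (a point): tip of the pointer, 46 mm from the dial's axis, about 6.5 mm above the panel
- zero_mark (a point): the zero of the dial card, at the inner point of the one bold black arrowhead (14 mm long, 13 mm wide at the rim, its point inwards), 46 mm from the dial's axis; at the same height as pointer_tip, so the two points coincide when the scale reads zero
- jar: lidded glass jar with a steel cap, 54 mm diameter, 75 mm high, standing at the other side of the scale from the cup; to be left alone. Origin: centre of its underside
- glue: tall grey glue bottle, 60 mm diameter, 190 mm high, standing at the left; to be left alone. Origin: centre of its underside
- brush: brush lying on the table at the back right, 180 mm long, 20 mm thick; to be left alone. Origin: under its middle
- spool: green thread spool standing at the back right, 44 mm diameter, 50 mm high; to be left alone. Origin: centre of its underside
- pliers: pliers with red handles lying at the back left, 170 mm long, 60 mm wide, 13 mm high; to be left alone. Origin: near the middle of its length, on the table
- offcut: round wooden offcut lying to the right of the scale, 70 mm diameter, 12 mm thick; to be left alone. Origin: centre of its underside

How it is judged:
By the outcome, as a careful person would: the job done as asked, in the order asked, and still so for the second after the job is handed in, with the robot touching nothing.
It also fails if it takes over 61 s, if anything falls off the work surface, if the arm or the gripper's body presses on something with over 40 N, if the wrist force passes 120 N, or if a joint passes its speed limit or range.

## Robot

A 7-joint arm with a two-finger parallel gripper is mounted at the origin on the work surface. World frame = base frame: x ahead of the robot, y to its left, z up, the work surface at z = 0. Lengths are in m, angles in rad, forces in N, time in s.
With the tool pointing down it reaches from about 0.4 to 0.85 m from the base axis. Payload 10.4 kg.
Tool frame: the origin (TCP) lies between the finger pads, 19 mm behind the fingertips; this is the grasp point; z points along the fingers, y is the line along which they close (so a half turn about z gives the same grasp; the last joint's range is limited). The gripper opens to 85 mm and grips with 20 to 120 N. Pads are 22 mm wide; open, the fingers measure 114 mm over their backs; the gripper's body (76 mm by 85 mm) begins 54 mm behind the grasp point. The pads swing forward as they close: fully open they stand 13 mm farther back than shut.
Start: joints at [1.273, 0.332, -0.065, 1.46, 0.022, 1.35, -0.088], TCP at [0.17, -0.602, 0.25] pointing down, gripper open.
Joint ranges: [-2.6, 2.6], [-0.5, 2.12], [-1.47, 1.34], [0.16, 2.42], [-1.27, 4.41], [0.06, 2.06], [-2.6, 2.6]. Speed limits (rad/s): [2.22, 2.22, 2.79, 2.79, 3.14, 3.14, 3.14].

## Interface

Orientations are given as a unit quaternion [x, y, z, w].
In Python, from workcell import manip, viewer gives the robot as it stands.
- The arm moves only by the tool arm_command, never from a script. Its argument "series" is text: rows parted by semicolons, each of 5 numbers parted by spaces: the closure, from 0 (fully open) to 1 (shut), then the shift along the tool's x, y, z normalised to -1 to 1, where 1 is 0.4 m, then the turn about the tool's z normalised to -1 to 1, where 1 is 180 degrees. In form: jaw tx ty tz spin; .... A call has exactly 10 rows; each row shifts and turns the commanded pose from where the row before left it, along the tool's axes as they then stand; what a row does not reach is not made up. A row lasts 1/8 s, in which the tool goes at most 62.5 mm and 10.7 degrees, less where a joint would pass 70% of its speed; a pose out of reach is approached as far as the arm can. A call with a number of a shift or a turn outside -1 to 1 is refused whole. A call with a gripper value outside its range is refused whole. The fingers move at their own pace and stop on an object; "newtons" is the grip in N (left out, the last holds). Time passes only in rows, so rows that do not move let the fingers close, or fill a call up. It gives the time, the measured TCP pose, the force, the opening and the grip force at its end, in the units of the state.
- manip.get_obs(): the state, without advancing time (a new reading comes with each control period).
- viewer.camera(name): name is "scene" or "top" or "wrist"; returns a dict with "pixels" (384x512x3 uint8, red, green, blue), "intrinsics" (3x3 intrinsics, pixels), "extrinsics" (4x4, takes a point from world to camera coordinates). Camera axes: x right, y up, looking along -z (the intrinsics and any distortion apply to the point x, -y, -z); pixel columns grow to the right and rows downward; lengths in m; the calibration is good to about 2 mm. A picture is of the moment at which its call begins. There is no depth.
- manip.hand_in(): hands the job in; it is judged then, once.
The state is a dict: "clock": time; "joint_pos": joint angles; "joint_velocities": joint speeds; "tau": joint torques, N m; "position": TCP position; "ee_rot": TCP orientation; "ft_force": force on the tool from outside, world axes, zero at the start; "torque": the same for the moment, N m; "grip_width": opening from 0.0 (shut) to 1.0 (fully open); "grasp_force": force on a finger pad.
Only numpy, scipy, OpenCV 4.12 (cv2) and the standard library are available. Lean on these libraries where they do the work, as an engineer would, in place of code of your own. Each camera call takes 0.05 s, during which the arm holds its last target. There are 200 camera calls.

## Working session

There is one attempt and no reset: what is moved stays moved. The work goes in short steps, Python scripts to look and compute and a tool call to move; the robot and the scene stay as the last step left them, time stands still between calls to the robot, and variables do not carry over. Pictures are saved under pics/ and viewed, at most 11 in all, crops included, and the job is handed in when it is done.

Besides the shell and the picture viewer there is one more tool, called by a JSON object that holds its "method" and its "body". arm_command: Moves the arm, as the interface text tells. Scaled input: -1 to 1 covers 0.4 m each way for a shift and 180 degrees each way for a turn. Its arguments: {"type":"object","properties":{"series":{"type":"string"},"newtons":{"type":"number"}},"required":["series"]}

```bash
ls; mkdir -p pics
cat > h.py <<'E'
import numpy as np, cv2
from workcell import manip, viewer
from scipy.spatial.transform import Rotation as R
def cam(n,save=None):
    d=viewer.camera(n); d={k:np.array(v) for k,v in d.items()}
    if save: cv2.imwrite(save,d['pixels'][:,:,::-1])
    return d
def ray(d,u,v):
    K,E=d['intrinsics'],d['extrinsics']
    p=np.linalg.inv(K)@[u,v,1]; p=np.array([p[0],-p[1],-p[2]])
    Rm=E[:3,:3]; return -Rm.T@E[:3,3], Rm.T@p/np.linalg.norm(p)
def plane(d,u,v,z=0,n=(0,0,1),p0=None):
    o,r=ray(d,u,v); n=np.array(n); p0=np.array([0,0,z]) if p0 is None else p0
    return o+r*(n@(p0-o))/(n@r)
def proj(d,P):
    c=d['extrinsics'][:3,:3]@P+d['extrinsics'][:3,3]; q=d['intrinsics']@[c[0],-c[1],-c[2]]; return q[:2]/q[2]
def tri(rays):
    A=np.zeros((3,3));b=np.zeros(3)
    for o,r in rays:
        M=np.eye(3)-np.outer(r,r);A+=M;b+=M@o
    return np.linalg.solve(A,b)
E
python3 - <<'E'
from h import *
a=cam('scene','pics/s0.png');b=cam('top','pics/t0.png');c=cam('wrist','pics/w0.png')
for d in(a,b,c): print(d['intrinsics'].tolist(),(-d['extrinsics'][:3,:3].T@d['extrinsics'][:3,3]).round(3),d['extrinsics'][:3,:3].round(3).tolist())
print(manip.get_obs())
cv2.imwrite('pics/st0.png',np.hstack([cv2.resize(x['pixels'][:,:,::-1],(400,300)) for x in(a,c)]))
E
```

```text
pics
[[388.3553424830188, 0.0, 254.53352664588368], [0.0, 388.3553424830188, 194.18866218029757], [0.0, 0.0, 1.0]] [ 1.448 -0.359  0.943] [[0.453, 0.891, -0.012], [-0.596, 0.313, 0.739], [0.663, -0.328, 0.673]]
[[378.04204066949364, 0.0, 252.8856239875047], [0.0, 378.04204066949364, 189.41010092946604], [0.0, 0.0, 1.0]] [0.371 0.028 1.116] [[0.158, -0.987, 0.004], [0.966, 0.155, 0.205], [-0.203, -0.028, 0.979]]
[[266.3947140976567, 0.0, 254.22770740114336], [0.0, 266.3947140976567, 194.87619254497397], [0.0, 0.0, 1.0]] [ 0.248 -0.579  0.373] [[0.27, -0.963, 0.0], [0.914, 0.257, -0.315], [0.303, 0.085, 0.949]]
{'clock': 0.15, 'joint_pos': array([ 1.27341407,  0.33275254, -0.06467865,  1.46073059,  0.02160592,
        1.34986857, -0.08847588]), 'joint_velocities': array([-0.00039804, -0.00132081, -0.00074948, -0.00391821,  0.00066218,
       -0.00063465, -0.00018214]), 'tau': array([ 4.37061162e-04, -6.25832391e+01,  4.89900657e-02, -3.91851604e+01,
        1.63855206e-02,  7.46455014e-03, -5.32587990e-05]), 'position': array([ 0.16950706, -0.6013187 ,  0.24939099]), 'ee_rot': array([ 9.90575045e-01,  1.36970061e-01, -1.00430130e-04, -5.22306181e-04]), 'ft_force': array([-0.5955758 ,  0.17295836, -0.66171776]), 'torque': array([ 0.0360803 ,  0.03015438, -0.0767072 ]), 'grasp_force': 0.0, 'grip_width': 1.0009594253620635}
```

View pics/t0.png

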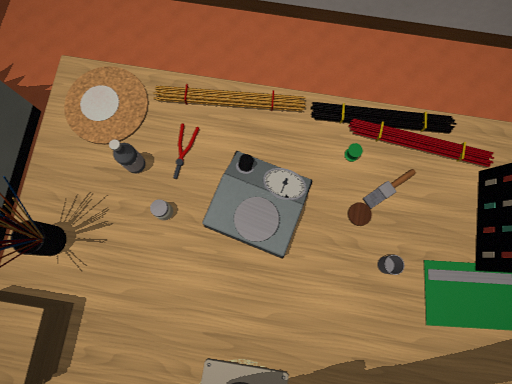

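View pics/s0.png

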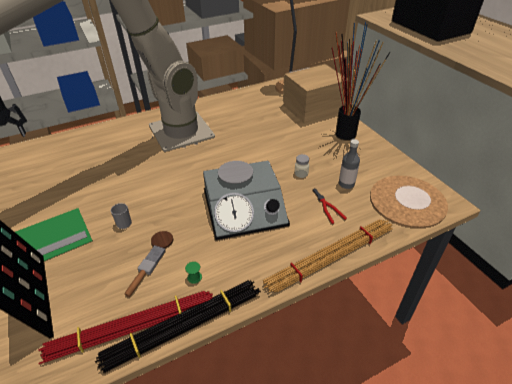

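The top view shows the scale at about (258,203), with its panel facing away from the robot. The knob is at (246,163) and the dial at (285,184). The grey open cup is at (391,264), and at (121,217) in the scene view. The jar is at (162,210) and the arm is out of view. Next I'll look at the cup, pan and knob up close.

Run:
```python
import cv2,numpy as np
t=cv2.imread('pics/t0.png');s=cv2.imread('pics/s0.png')
def c(im,u,v,w,h,W,H): return cv2.resize(im[v:v+h,u:u+w],(W,H),interpolation=cv2.INTER_CUBIC)
A=np.vstack([c(t,195,145,125,115,400,368),c(t,370,245,45,40,400,230)[:, :]])[:598]
B=np.vstack([c(s,198,155,100,92,400,368),c(s,100,195,45,40,400,230)])[:598]
cv2.imwrite('pics/crop1.png',np.hstack([A,B]))
```

```text
(no output)
```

View pics/crop1.png

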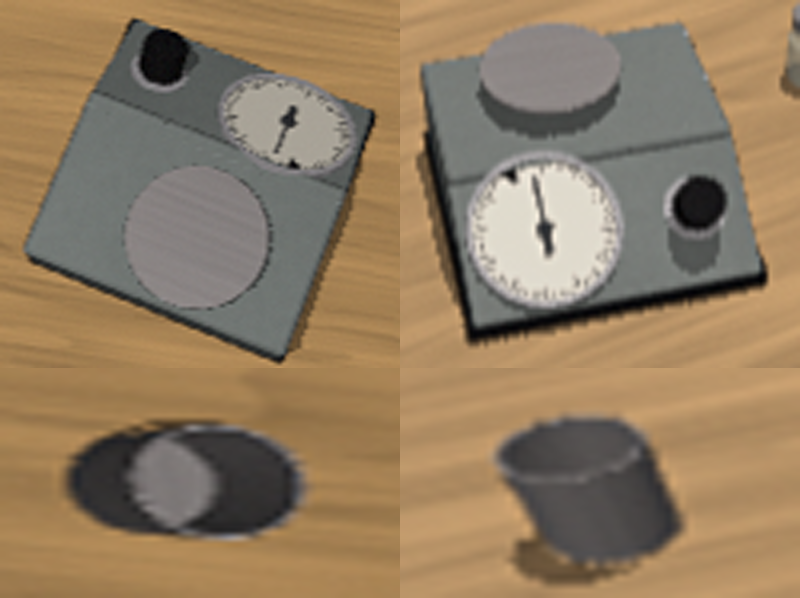

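The crop shows the cup rim centre at about top (394.3,264.8) and scene (119.1,209.1). The pan, knob top and dial are clear in both views, and the arrowhead sits a little anticlockwise of the pointer. I'll triangulate from these.

Run:
```python
from h import *
t=cam('top');s=cam('scene')
def T(n,a,b):
    r=[ray(t,*a),ray(s,*b)];P=tri(r);print(n,P.round(4),[np.linalg.norm(np.cross(P-o,d)).round(4) for o,d in r]);return P
cup=T('rim',(394.3,264.8),(119.1,209.1))
pan=T('pan',(256.9,219.1),(235.5,172))
kn=T('knobtop',(246.6,161.6),(273,205.8))
di=T('dial',(285.3,183.1),(234.3,212.5))
print('rim@.07',plane(t,394.3,264.8,.07),plane(s,119.1,209.1,.07))
# refine: fit ellipses by masks
for d,uv,nm in((t,(257,219),'pan t'),(s,(235,172),'pan s')):
    hsv=cv2.cvtColor(d['pixels'],cv2.COLOR_RGB2LAB).astype(int)
    c=hsv[int(uv[1]),int(uv[0])]; m=(np.abs(hsv-c)[:,:,1:].max(2)<5)&(np.abs(hsv-c)[:,:,0]<25)
    n,l,st,ce=cv2.connectedComponentsWithStats(m.astype(np.uint8),connectivity=4); i=l[int(uv[1]),int(uv[0])]
    print(nm,st[i],ce[i],plane(d,*ce[i],.12).round(4))
for d,bx,nm in((t,(232,148,262,178),'knob t'),(s,(260,192,288,218),'knob s')):
    x0,y0,x1,y1=bx; m=(d['pixels'][y0:y1,x0:x1].max(2)<45).astype(np.uint8)
    n,l,st,ce=cv2.connectedComponentsWithStats(m,connectivity=4)
    i=1+np.argmax(st[1:,4]);print(nm,st[i]+[x0,y0,0,0,0],ce[i]+[x0,y0])
for d,bx,nm in((t,(258,160,312,208),'dial t'),(s,(212,190,258,236),'dial s')):
    x0,y0,x1,y1=bx; p=d['pixels'][y0:y1,x0:x1].astype(int); m=((p.min(2)>140)).astype(np.uint8)
    pts=cv2.findNonZero(m); h=cv2.convexHull(pts); e=cv2.fitEllipse(h);print(nm,np.array(e[0])+[x0,y0],e[1:])
```

```text
rim [ 0.4437 -0.3539  0.0662] [np.float64(0.0019), np.float64(0.0019)]
pan [0.5023 0.0359 0.1144] [np.float64(0.0027), np.float64(0.0027)]
knobtop [0.6669 0.0909 0.0715] [np.float64(0.0025), np.float64(0.0025)]
dial [ 0.6249 -0.028   0.0592] [np.float64(0.0027), np.float64(0.0027)]
rim@.07 [ 0.44291078 -0.35449017  0.07      ] [ 0.44924754 -0.35225645  0.07      ]
pan t [ 228  181   51   61 1866] [254.14040729 214.86227224] [0.5106 0.0423 0.12  ]
pan s [ 206  161   73   41 1634] [240.57037944 178.27968176] [0.547  0.0368 0.12  ]
knob t [239 154  15  18 203] [245.75369458 162.21182266]
knob s [267 199  12  13 123] [272.3495935  205.38211382]
dial t [283.75250053 182.96164513] ((24.602996826171875, 38.50466537475586), 107.70230865478516)
dial s [233.57823181 211.64092445] ((38.494117736816406, 39.30401611328125), 110.64155578613281)
```

{"method": "arm_command", "body": {"series": "0 0.093 -0.045 0.014 0; 0 0.093 -0.045 0.014 0; 0 0.093 -0.045 0.014 0; 0 0.093 -0.045 0.014 0; 0 0.093 -0.045 0.014 0; 0 0.093 -0.045 0.014 0; 0 0.093 -0.045 0.014 0; 0 0.093 -0.045 0.014 0; 0 0.093 -0.045 0.014 0; 0 0 0 0 0", "newtons": 20}}

```text
clock: 1.5
position: [0.4504, -0.3514, 0.1991]
ee_rot: [0.99, 0.14, 0.0, -0.001]
ft_force: [-0.0, -0.0, 0.1]
grip_width: 0.998
grasp_force: 0.0
```

Run:
```python
from h import *
o=manip.get_obs();print(o['clock'],o['position'],o['ee_rot'],o['joint_pos'].round(2))
d=cam('wrist','pics/w1.png');np.savez('w1.npz',**d)
```

```text
1.5 [ 0.45038151 -0.35142061  0.19912036] [ 9.90167742e-01  1.39882407e-01  3.28795051e-04 -8.03907506e-04] [ 0.83  0.27 -0.3   1.66  0.08  1.23 -0.77]
```

View pics/w1.png

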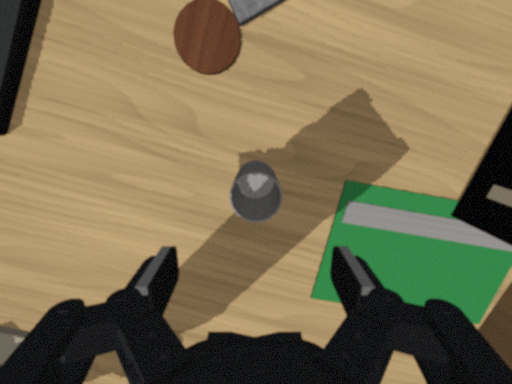

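The wrist view shows the cup under the camera, spanning about u 231–281 and v 161–220. The rim centre is near (256,197).

Run:
```python
from h import *
d=dict(np.load('w1.npz'));t=cam('top');s=cam('scene')
p=d['pixels'][140:240,210:300].astype(int)
m=((p.max(2)-p.min(2)<30)).astype(np.uint8)
n,l,st,ce=cv2.connectedComponentsWithStats(m,connectivity=4);i=l[55,46];print(st[i],ce[i])
b=st[i];u0=210+b[0]+b[2]/2-.5;w=b[2];vb=140+b[1]+b[3]
for v in(vb-w*.48,):
  print(u0,v,w,plane(d,u0,v,.07),tri([ray(d,u0,v),ray(t,394.3,264.8)]),tri([ray(d,u0,v),ray(s,119.1,209.1)]),tri([ray(d,u0,v),ray(t,394.3,264.8),ray(s,119.1,209.1)]))
o=manip.get_obs();print(-d['extrinsics'][:3,:3].T@d['extrinsics'][:3,3]-o['position'],proj(d,o['position']))
```

```text
[  20   21   53   62 2482] [45.66841257 52.33843674]
256.0 197.56 53 [ 0.44631704 -0.35425351  0.07      ] [ 0.44382485 -0.355668    0.06429645] [ 0.44557085 -0.35338285  0.06708739] [ 0.44418359 -0.35421406  0.06607851]
[0.08193969 0.02696997 0.12356738] [260.33099657 274.18226258]
```

{"method": "arm_command", "body": {"series": "0 -0.014 0.004 0.065 0; 0 0 0 0.065 0; 0 0 0 0.065 0; 0 0 0 0.065 0; 0 0 0 0.065 0; 0 0 0 0.065 0; 0 0 0 0 0; 1 0 0 0 0; 1 0 0 0 0; 1 0 0 0 0", "newtons": 25}}

```text
clock: 2.9
position: [0.4435, -0.3584, 0.045]
ee_rot: [0.991, 0.137, 0.001, 0.001]
ft_force: [-1.1, 2.6, 7.4]
grip_width: 0.605
grasp_force: 25.4
```

{"method": "arm_command", "body": {"series": "1 0 0 -0.08 0; 1 0 0 -0.12 0; 1 0 0 -0.13 0; 1 0 0 -0.12 0; 1 0.04 -0.07 0 0; 1 0.045 -0.1 0 0; 1 0.045 -0.1 0 0; 1 0.045 -0.1 0 0; 1 0.045 -0.1 0 0; 1 0.045 -0.1 0 0"}}

```text
clock: 4.15
position: [0.483, -0.1083, 0.2239]
ee_rot: [0.991, 0.137, 0.0, 0.0]
ft_force: [1.1, -0.3, -2.5]
grip_width: 0.607
grasp_force: 27.5
```

{"method": "arm_command", "body": {"series": "1 0.028 -0.07 0 0; 1 0.028 -0.07 0 0; 1 0.028 -0.07 0 0; 1 0.028 -0.07 0 0; 1 0.028 -0.055 0 0; 1 0 0 0 0.05; 1 0 0 0 0.05; 1 0 0 0 0.05; 1 0 0 0 0; 1 0 0 0 0"}}

```text
clock: 5.4
position: [0.5006, 0.0345, 0.2237]
ee_rot: [0.995, -0.096, 0.0, 0.0]
ft_force: [-0.2, -0.3, -2.3]
grip_width: 0.607
grasp_force: 27.5
```

Run:
```python
from h import *
o=manip.get_obs();print(o['clock'],o['position'],R.from_quat(o['ee_rot']).as_matrix().round(3).tolist(),o['joint_pos'].round(2))
ims=[]
for n in('wrist','top','scene'):
    d=cam(n);np.savez(n+'2.npz',**d);ims.append(d['pixels'][:,:,::-1])
A=ims[0]
B=np.vstack([cv2.resize(ims[1][145:265,195:320],(288,276)),cv2.resize(ims[2][120:240,190:305],(288,276))])
A=cv2.resize(A,(512,384));A=np.vstack([A,np.zeros((168,512,3),np.uint8)])
cv2.imwrite('pics/c2.png',np.hstack([A,B]))
```

```text
5.4 [0.50056236 0.03448683 0.22369766] [[0.981, -0.192, 0.0], [-0.192, -0.981, -0.0], [0.0, 0.0, -1.0]] [ 0.39  0.12 -0.58  1.79  0.07  1.25 -1.98]
```

View pics/c2.png

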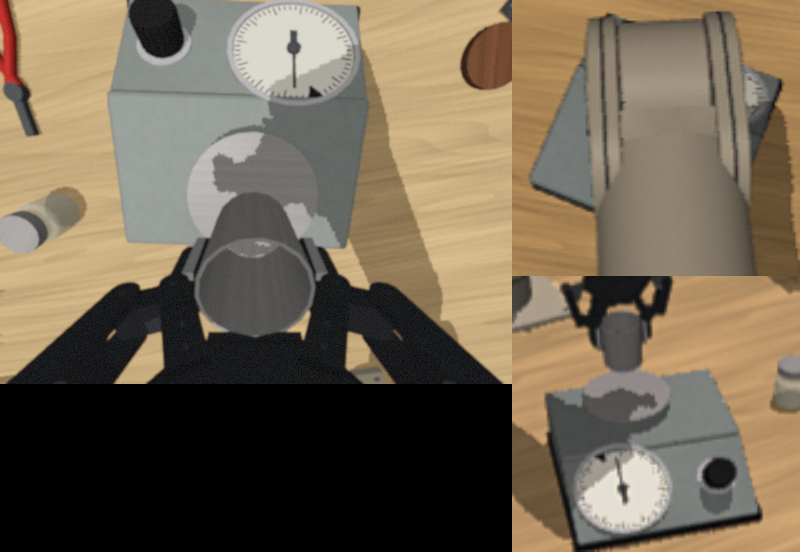

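The wrist view shows the pan spanning u 187–318 with its far edge at v 131, the held cup's rim at u 196–315, v 238–336, the crease from (108,93) to (367,100), and the knob collar at (165,42).

Run:
```python
from h import *
d=dict(np.load('wrist2.npz'));s=dict(np.load('scene2.npz'));o=manip.get_obs()
p=lambda u,v,z:plane(d,u,v,z).round(4)
print('pan L,R,far',p(187,190,.12),p(318,190,.12),p(252.5,131,.12))
print('mid',p(252.5,190,.12), 'tri w/scene(235.5,172)',tri([ray(d,252.5,190),ray(s,235.5,172)]))
print('rim',p(255.5,287,.2487),p(196,287,.2487),p(315,287,.2487),p(255.5,336,.2487),p(255.5,238,.2487))
a,b=p(108,93,.095),p(367,100,.095);y=b-a;print('crease',a,b,np.linalg.norm(y),np.degrees(np.arctan2(y[1],y[0])))
print('housing back',p(127,241,.095),p(347,247,.095))
```

```text
pan L,R,far [0.5231 0.0919 0.12  ] [ 0.5005 -0.0232  0.12  ] [0.5623 0.0243 0.12  ]
mid [0.5118 0.0344 0.12  ] tri w/scene(235.5,172) [0.51272868 0.03426998 0.12295399]
rim [0.5066 0.0333 0.2487] [0.5117 0.0592 0.2487] [0.5015 0.0075 0.2487] [0.4794 0.0386 0.2487] [0.5303 0.0287 0.2487]
crease [0.6172 0.1442 0.095 ] [ 0.5671 -0.0809  0.095 ] 0.2306079356830549 -102.54767184734347
housing back [0.4743 0.1775 0.095 ] [ 0.4221 -0.0507  0.095 ]
```

{"method": "arm_command", "body": {"series": "1 -0.008 -0.008 0.02 0; 1 0 0 0.035 0; 1 0 0 0.035 0; 1 0 0 0.03 0; 1 0 0 0.01 0; 1 0 0 0.008 0; 1 0 0 0.008 0; 1 0 0 0.007 0; 1 0 0 0.007 0; 1 0 0 0 0"}}

```text
clock: 6.8
position: [0.4982, 0.0383, 0.1596]
ee_rot: [0.995, -0.098, 0.0, 0.0]
ft_force: [-0.6, 1.2, -1.0]
grip_width: 0.605
grasp_force: 27.5
```

Run:
```python
from h import *
o=manip.get_obs();print(o['position'],o['ft_force'])
d=cam('wrist','pics/w3.png');np.savez('w3.npz',**d)
```

```text
[0.49823559 0.03828947 0.15960111] [-0.57660979  1.22110647 -0.96495581]
```

View pics/w3.png

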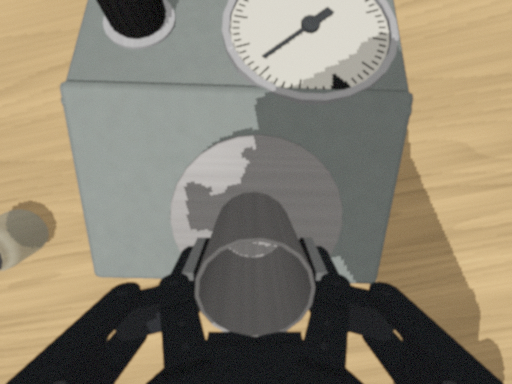

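The pan is carrying the cup: the pointer now runs from (311,23) to (265,55), about 1 rad. I'll lower a little more, release, then rise.

{"method": "arm_command", "body": {"series": "1 0 0 0.004 0; 1 0 0 0.003 0; 1 0 0 0 0; 0.3 0 0 0 0; 0.3 0 0 0 0; 0.2 0 0 0 0; 0 0 0 0 0; 0 0 0 0 0; 0 0 0 -0.06 0; 0 0 0 -0.1 0"}}

```text
clock: 8.1
position: [0.4973, 0.0382, 0.2205]
ee_rot: [0.995, -0.098, -0.001, 0.0]
ft_force: [-0.4, 0.0, 1.4]
grip_width: 1.0
grasp_force: 0.0
```

{"method": "arm_command", "body": {"series": "0 0 0 -0.04 0; 0 0 0 -0.035 0; 0 0.05 -0.025 0 0; 0 0.06 -0.03 0 0; 0 0.06 -0.03 0 0; 0 0.06 -0.035 0 0; 0 0 0 0 0; 0 0 0 0 0; 0 0 0 0 0; 0 0 0 0 0"}}

```text
clock: 9.35
position: [0.5974, 0.0671, 0.251]
ee_rot: [0.995, -0.098, 0.0, 0.0]
ft_force: [0.4, 0.4, -0.3]
grip_width: 0.998
grasp_force: 0.0
```

Run:
```python
from h import *
o=manip.get_obs();print(o['clock'],o['position'],o['joint_pos'].round(2))
ims=[]
for n in('wrist','scene'):
    d=cam(n);np.savez(n+'4.npz',**d);ims.append(d['pixels'][:,:,::-1])
B=cv2.resize(ims[1][130:240,195:300],(288,302))
A=np.vstack([B,np.zeros((82,288,3),np.uint8)])
cv2.imwrite('pics/c4.png',np.hstack([ims[0],A]))
```

```text
9.35 [0.59738768 0.06709186 0.25104783] [ 0.28  0.34 -0.59  1.5   0.19  1.36 -2.09]
```

View pics/c4.png

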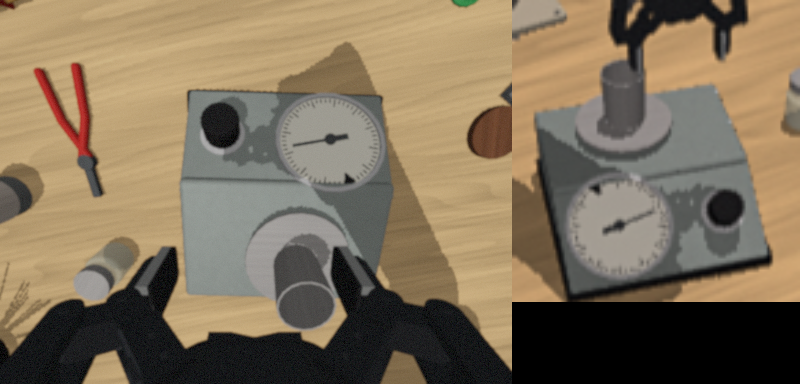

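The cup stands upright near the middle of the pan. In the wrist view the pointer runs (331,139)→(293,146), the arrowhead is at (348,178) and the knob top at (220,122). Next I'll measure the panel, knob and angles.

```bash
cat > dial.py <<'E'
from h import *
yaw=np.radians(168);xs=np.array([np.cos(yaw),np.sin(yaw),0]);ys=np.array([-xs[1],xs[0],0])
s35,c35=np.sin(np.radians(35)),np.cos(np.radians(35))
n=-s35*xs+np.array([0,0,c35]);up=c35*xs+np.array([0,0,s35])
def rect(d,C,sc=4,half=66,h=.0065):
    "warp the panel round dial centre C to a plan view, sc px/mm, up-slope up, scale right to the right"
    k=np.array([(-1,-1),(1,-1),(1,1),(-1,1)])*.05
    src=np.array([proj(d,C+h*n-a*ys-b*up) for a,b in k],np.float32)
    dst=np.array([(half*sc+a*1000*sc,half*sc+b*1000*sc) for a,b in k],np.float32)
    return cv2.warpPerspective(d['pixels'],cv2.getPerspectiveTransform(src,dst),(2*half*sc,2*half*sc))
def surround(d,bx):
    x0,y0,x1,y1=bx;p=d['pixels'][y0:y1,x0:x1].astype(int)
    m=((p.min(2)>125)&(p[...,0]-p[...,2]>-3)).astype(np.uint8)
    e=cv2.fitEllipse(cv2.convexHull(cv2.findNonZero(m)));return np.array(e[0])+[x0,y0],e[1:]
E
python3 - <<'E'
from dial import *
d=dict(np.load('wrist4.npz'));s=dict(np.load('scene4.npz'))
e=surround(d,(272,90,392,192));f=surround(s,(210,190,262,236));print(e,f)
C=tri([ray(d,331,141),ray(s,*f[0])]);print('C',C, C-.004*n)
for nm,uv in(('hub',(331,139)),('tip',(293,146)),('arrowtip',(347,174)),('arrowbase',(349,181)),('L',(277,142)),('R',(386,142)),('top',(331,188)),('bot',(331,94))):
    P=plane(d,*uv,n=n,p0=C);q=P-C;print(nm,P.round(4),'right',(-q@ys).round(4),'up',(q@up).round(4),'cw',np.arctan2(-q@ys,q@up).round(3))
p=d['pixels'][90:160,190:250];m=(p.max(2)<40).astype(np.uint8)
N,l,st,ce=cv2.connectedComponentsWithStats(m);i=1+st[1:,4].argmax();print(st[i]+[190,90,0,0,0],ce[i]+[190,90])
kt=tri([ray(d,220,121),ray(s,273,205.8)]);print('knob top',kt)
q=kt-C;print('knob top in dial frame up,left,n',q@up,q@ys,q@n)
print('expected',C-.005*up-.125*ys+.030*n, proj(d,C-.005*up-.125*ys+.032*n),proj(s,C-.005*up-.125*ys+.032*n))
cv2.imwrite('pics/r4.png',cv2.resize(rect(d,C,h=0),(528,528))[:,:,::-1])
E
```

```text
(array([304.9421463 , 144.79972458]), ((98.4165267944336, 184.4471435546875), 85.38433837890625)) (array([241.37072945, 209.64304161]), ((42.66615295410156, 51.8753776550293), 73.65089416503906))
C [ 0.63398265 -0.01496197  0.08024547] [ 0.63173848 -0.01448495  0.07696886]
hub [ 0.6288 -0.0236  0.0825] right -0.0095 up 0.0039 cw -1.176
tip [0.6303 0.0185 0.0876] right 0.032 up 0.0128 cw 1.189
arrowtip [ 0.5937 -0.0301  0.1056] right -0.0231 up 0.0443 cw -0.482
arrowbase [ 0.5872 -0.0301  0.1101] right -0.0245 up 0.052 cw -0.441
L [0.6375 0.0344 0.085 ] right 0.049 up 0.0083 cw 1.403
R [ 0.6143 -0.0811  0.0841] right -0.0688 up 0.0068 cw -1.472
top [ 0.585  -0.01    0.1145] right -0.0054 up 0.0598 cw -0.089
bot [ 0.674  -0.0375  0.0496] right -0.0137 up -0.0535 cw -2.89
[ 202  103   37   44 1275] [220.53490196 124.6454902 ]
knob top [0.67069386 0.0910399  0.075235  ]
knob top in dial frame up,left,n -0.014235494020400662 -0.11131815900716727 0.003851146100311729
expected [0.68080914 0.10287733 0.10195215] [201.80477107 113.10308447] [278.01307981 200.34879155]
```

View pics/r4.png

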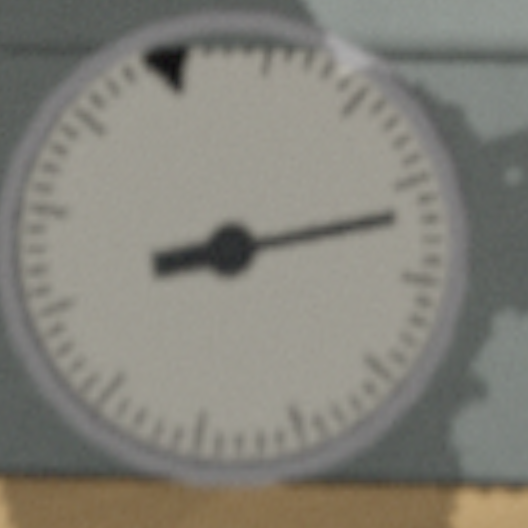

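Run:
```python
from dial import *
d=dict(np.load('wrist4.npz'));s=dict(np.load('scene4.npz'));t=cam('top')
C=tri([ray(d,331.5,140.5),ray(s,233.9,212.1)]);print('C',C)
for nm,uv in(('hub',(331,139.5)),('tip',(293,146)),('arrowtip',(347,174)),('L',(276.5,142)),('R',(386,142)),('top',(331,188)),('bot',(331,94))):
    P=plane(d,*uv,n=n,p0=C);q=P-C;print(nm,P.round(4),'right',(-q@ys).round(4),'up',(q@up).round(4))
for a,b in(((220.5,121.5),(272.8,205.5)),):
    kt=tri([ray(d,*a),ray(s,*b)]);print('kt',kt,[np.linalg.norm(np.cross(kt-o,r)).round(4) for o,r in(ray(d,*a),ray(s,*b))])
    q=kt-C;print(q@up,q@ys,q@n)
for z in(.075,.08,.085,.09):print(z,plane(d,220.5,121.5,z).round(4))
K=C-.005*up-.125*ys+.030*n;print('top expected',K,proj(d,K),proj(s,K))
```

```text
C [ 0.62467727 -0.02790068  0.06199009]
hub [ 0.6248 -0.0288  0.0618] right -0.0009 up -0.0004
tip [0.6269 0.0161 0.0669] right 0.0435 up 0.0085
arrowtip [ 0.5876 -0.036   0.0862] right -0.0156 up 0.0422
L [0.6347 0.0337 0.0641] right 0.0624 up 0.0036
R [ 0.6097 -0.0906  0.0631] right -0.0645 up 0.002
top [ 0.5783 -0.0145  0.0957] right 0.0035 up 0.0588
bot [ 0.6737 -0.0439  0.0261] right -0.0055 up -0.0626
kt [0.67012633 0.09053959 0.076305  ] [np.float64(0.0004), np.float64(0.0004)]
-0.008033726570794321 -0.12530146180632734 0.02310055213303965
0.075 [0.6699 0.0903 0.075 ]
0.08 [0.6701 0.0897 0.08  ]
0.085 [0.6702 0.089  0.085 ]
0.09 [0.6703 0.0884 0.09  ]
top expected [0.67150376 0.08993862 0.08369677] [219.51844071 120.3387165 ] [272.75869165 204.17534805]
```

{"method": "arm_command", "body": {"series": "0 0.04 -0.03 0 0; 0 0.06 -0.03 0 0; 0 0.06 -0.03 0 0; 0 0 0 0 -0.057; 0 0 0 0 -0.057; 0 0 0 0 -0.057; 0 0 0 0 -0.057; 0 0 0 0 -0.057; 0 0 0 0 -0.057; 0 0 0 0 -0.057"}}

```text
clock: 10.75
position: [0.6675, 0.0901, 0.2508]
ee_rot: [0.862, 0.507, -0.0, 0.0]
ft_force: [1.5, 0.7, -0.2]
grip_width: 1.0
grasp_force: 0.0
```

{"method": "arm_command", "body": {"series": "0 0 0 0 -0.057; 0 0 0 0 -0.057; 0 0 0 0 -0.057; 0 0 0 0 -0.057; 0 0 0 0 -0.057; 0 0 0 0 -0.057; 0 0 0 0 -0.057; 0 0 0 0 -0.057; 0 0 0 0 -0.057; 0 0 0 0 -0.057"}}

```text
clock: 12.0
position: [0.6675, 0.09, 0.2508]
ee_rot: [0.144, 0.99, -0.0, 0.0]
ft_force: [0.3, -0.3, -0.6]
grip_width: 1.002
grasp_force: 0.0
```

Run:
```python
from h import *
o=manip.get_obs();M=R.from_quat(o['ee_rot']).as_matrix();print(o['clock'],o['position'],M.round(3).tolist(),o['joint_pos'].round(2))
print(M.T@(np.array([.667,.0905,.08])-o['position'])/.4, 'y angle',np.degrees(np.arctan2(M[1,1],M[0,1])))
```

```text
12.0 [0.66751182 0.09002686 0.25083981] [[-0.959, 0.284, 0.0], [0.284, 0.959, -0.0], [-0.0, -0.0, -1.0]] [ 0.47  0.67 -1.1   1.27  0.59  1.53  0.74]
[0.00163671 0.00087161 0.42709906] y angle 73.48779523071148
```

{"method": "arm_command", "body": {"series": "0 0 0 0 -0.055; 0 0 0 0 -0.055; 0 0 0 0 -0.055; 0 0 0 0.06 0; 0 0 0 0.06 0; 0 0 0 0.06 0; 0 0 0 0.06 0; 0 0 0 0.06 0; 0 0 0 0.06 0; 0 0 0 0.06 0"}}

```text
clock: 13.25
position: [0.6675, 0.0902, 0.0812]
ee_rot: [-0.112, 0.994, 0.0, -0.0]
ft_force: [0.5, -1.2, -0.3]
grip_width: 1.0
grasp_force: 0.0
```

{"method": "arm_command", "body": {"series": "1 0 0 0 0; 1 0 0 0 0; 1 0 0 0 0; 1 0 0 0 0; 1 0 0 0 0.03; 1 0 0 0 0.03; 1 0 0 0 0; 1 0 0 0 0; 1 0 0 0 0; 1 0 0 0 0", "newtons": 20}}

```text
clock: 14.5
position: [0.6677, 0.091, 0.0838]
ee_rot: [-0.019, 1.0, 0.0, 0.0]
ft_force: [-3.0, 3.4, 7.0]
grip_width: 0.48
grasp_force: 20.6
```

Run:
```python
from dial import *
o=manip.get_obs();M=R.from_quat(o['ee_rot']).as_matrix();print(o['clock'],o['position'],o['ft_force'],o['torque'],o['grip_width']*85)
print('y angle',np.degrees(np.arctan2(M[1,1],M[0,1])))
ims=[]
for nme in('wrist','scene'):
    d=cam(nme);np.savez(nme+'5.npz',**d);ims.append(d['pixels'][:,:,::-1])
B=cv2.resize(ims[1][130:240,195:300],(288,302))
cv2.imwrite('pics/c5.png',np.hstack([ims[0],np.vstack([B,np.zeros((82,288,3),np.uint8)])]))
```

```text
14.5 [0.667692   0.09104209 0.0837606 ] [-2.96412275  3.36613671  7.03803887] [ 0.84075222  0.63452722 -0.2058829 ] 40.83576118645049
y angle 92.22979001564751
```

View pics/c5.png

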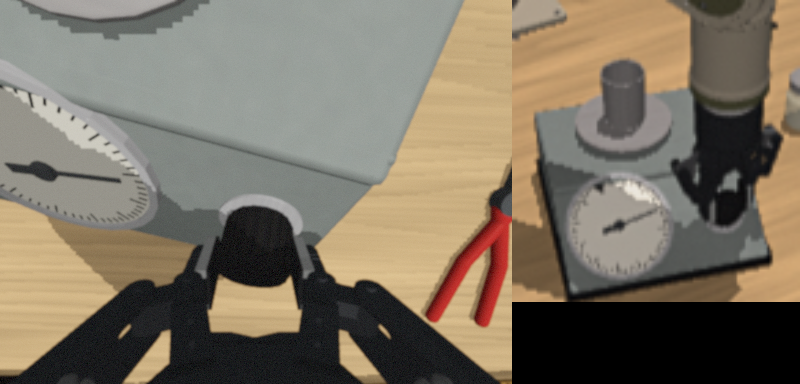

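The grip is good: 41 mm opening on the knob, with the cup undisturbed. I'll continue the clockwise stroke.

{"method": "arm_command", "body": {"series": "1 0 0 0 0.045; 1 0 0 0 0.045; 1 0 0 0 0.045; 1 0 0 0 0.045; 1 0 0 0 0.04; 1 0 0 0 0; 1 0 0 0 0; 1 0 0 0 0; 1 0 0 0 0; 1 0 0 0 0"}}

```text
clock: 15.85
position: [0.6692, 0.0887, 0.0849]
ee_rot: [0.321, 0.947, -0.001, 0.002]
ft_force: [-0.0, -2.7, 13.4]
grip_width: 0.462
grasp_force: 72.2
```

```bash
cat >> dial.py <<'E'
C0=np.array([.6247,-.0279,.062])
def angles(d,C=C0,uv=None,h=0,save=None):
    "cw angles of arrow and pointer in the rectified view; hub pixel uv sets the centre"
    if uv is not None: C=plane(d,*uv,n=n,p0=C)
    sc=4;half=66;g=cv2.cvtColor(rect(d,C,sc,half,h),cv2.COLOR_RGB2GRAY)
    if save: cv2.imwrite(save,g)
    pol=cv2.warpPolar(g,(half,720),(half*sc,half*sc),half*sc,cv2.INTER_LINEAR) # rows: angle from +x cw
    def cen(r0,r1):
        p=pol[:,r0:r1].astype(float);p=np.median(p)-p.mean(1);p=cv2.GaussianBlur(np.tile(p,3)[None],(0,0),2)[0,720:1440]
        k=p.argmax();w=np.arange(k-25,k+26);v=np.clip(p[w%720]-.4*p[k],0,None);a=(w*v).sum()/v.sum()/2
        return np.radians((a+90+180)%360-180).round(3),p[k].round(1)
    return 'arrow',cen(47,53),'pointer',cen(25,40)
E
python3 - <<'E'
from dial import *
o=manip.get_obs();M=R.from_quat(o['ee_rot']).as_matrix();print(o['clock'],o['position'],o['ft_force'],o['torque'],o['grip_width']*85)
print('y angle',np.degrees(np.arctan2(M[1,1],M[0,1])))
w=dict(np.load('wrist4.npz'));print(angles(w,uv=(331,140)))
for k in('4','5'):print(angles(dict(np.load('scene%s.npz'%k)),uv=(233.9,212)))
print(angles(cam('scene'),uv=(233.9,212),save='pics/r6.png'))
E
```

```text
15.85 [0.66915587 0.0887088  0.08491462] [-0.03548253 -2.68164536 13.42094376] [-1.50940898  0.57224612  0.7526477 ] 39.30278910533964
y angle 52.602016436026474
('arrow', (np.float64(-0.308), np.float64(124.7)), 'pointer', (np.float64(1.433), np.float64(70.6)))
('arrow', (np.float64(-0.347), np.float64(102.3)), 'pointer', (np.float64(1.327), np.float64(51.8)))
('arrow', (np.float64(-0.267), np.float64(95.9)), 'pointer', (np.float64(1.327), np.float64(52.7)))
('arrow', (np.float64(0.037), np.float64(108.3)), 'pointer', (np.float64(1.326), np.float64(52.8)))
```

{"method": "arm_command", "body": {"series": "0 0 0 0 0; 0 0 0 0 0; 0 0 0 -0.03 0; 0 0 0 0 -0.05; 0 0 0 0 -0.05; 0 0 0 0 -0.05; 0 0 0 0 -0.05; 0 0 0 0 -0.05; 0 0 0 0 -0.05; 0 0 0 0.03 0"}}

```text
clock: 17.15
position: [0.6681, 0.0903, 0.0835]
ee_rot: [-0.143, 0.99, 0.0, 0.001]
ft_force: [-0.1, -0.4, -0.3]
grip_width: 1.001
grasp_force: 0.0
```

{"method": "arm_command", "body": {"series": "1 0 0 0 0; 1 0 0 0 0; 1 0 0 0 0; 1 0 0 0 0.045; 1 0 0 0 0.05; 1 0 0 0 0.05; 1 0 0 0 0.05; 1 0 0 0 0.05; 1 0 0 0 0.05; 1 0 0 0 0"}}

```text
clock: 18.4
position: [0.669, 0.0888, 0.0851]
ee_rot: [0.316, 0.949, -0.001, 0.002]
ft_force: [1.9, -3.4, 12.1]
grip_width: 0.459
grasp_force: 68.0
```

```bash
cat > st.py <<'E'
from dial import *
o=manip.get_obs();M=R.from_quat(o['ee_rot']).as_matrix();print(o['clock'],o['position'],o['ft_force'].round(1),o['grip_width']*85,'y angle',np.degrees(np.arctan2(M[1,1],M[0,1])),'j7',o['joint_pos'][6])
print(angles(cam('scene'),uv=(233.9,212)))
E
python3 st.py
```

```text
18.4 [0.6689649  0.08878209 0.08512257] [ 1.9 -3.4 12.1] 39.02516182391674 y angle 53.214547010950206 j7 0.33450452432641214
('arrow', (np.float64(0.424), np.float64(96.6)), 'pointer', (np.float64(1.327), np.float64(52.6)))
```

{"method": "arm_command", "body": {"series": "0 0 0 0 0; 0 0 0 0 0; 0 0 0 -0.03 0; 0 0 0 0 -0.05; 0 0 0 0 -0.05; 0 0 0 0 -0.05; 0 0 0 0 -0.05; 0 0 0 0 -0.05; 0 0 0 0 -0.05; 0 0 0 0.033 0"}}

```text
clock: 19.7
position: [0.6681, 0.0904, 0.0824]
ee_rot: [-0.15, 0.989, 0.0, 0.001]
ft_force: [-0.5, -0.7, -0.6]
grip_width: 1.001
grasp_force: 0.0
```

{"method": "arm_command", "body": {"series": "1 0 0 0 0; 1 0 0 0 0; 1 0 0 0 0; 1 0 0 0 0.045; 1 0 0 0 0.05; 1 0 0 0 0.05; 1 0 0 0 0.05; 1 0 0 0 0.05; 1 0 0 0 0.05; 1 0 0 0 0"}}

```text
clock: 20.95
position: [0.6697, 0.0887, 0.0844]
ee_rot: [0.309, 0.951, -0.001, 0.003]
ft_force: [2.5, -3.4, 14.8]
grip_width: 0.461
grasp_force: 71.1
```

{"method": "arm_command", "body": {"series": "0 0 0 0 0; 0 0 0 0 0; 0 0 0 -0.03 0; 0 0 0 0 -0.05; 0 0 0 0 -0.05; 0 0 0 0 -0.05; 0 0 0 0 -0.05; 0 0 0 0 -0.05; 0 0 0 0 -0.05; 0 0 0 0.033 0"}}

```text
clock: 22.2
position: [0.6681, 0.0905, 0.0812]
ee_rot: [-0.158, 0.987, 0.0, 0.001]
ft_force: [0.5, 0.6, -0.8]
grip_width: 1.002
grasp_force: 0.0
```

{"method": "arm_command", "body": {"series": "1 0 0 0 0; 1 0 0 0 0; 1 0 0 0 0; 1 0 0 0 0.045; 1 0 0 0 0.05; 1 0 0 0 0.05; 1 0 0 0 0.05; 1 0 0 0 0.05; 1 0 0 0 0.05; 1 0 0 0 0"}}

```text
clock: 23.45
position: [0.6683, 0.0889, 0.0823]
ee_rot: [0.3, 0.954, -0.002, 0.002]
ft_force: [0.1, -3.0, 11.6]
grip_width: 0.461
grasp_force: 72.3
```

```bash
python3 st.py
```

```text
23.45 [0.66832097 0.08885671 0.08229469] [ 0.1 -3.  11.6] 39.15021641632049 y angle 55.05730194262274 j7 0.3612307773319077
('arrow', (np.float64(1.264), np.float64(115.2)), 'pointer', (np.float64(1.326), np.float64(52.5)))
```

{"method": "arm_command", "body": {"series": "0 0 0 0 0; 0 0 0 0 0; 0 0 0 -0.03 0; 0 0 0 0 -0.04; 0 0 0 0 -0.04; 0 0 0 0 -0.04; 0 0 0 0 -0.04; 0 0 0 0 -0.04; 0 0 0 0 0; 0 0 0 0.03 0"}}

```text
clock: 24.75
position: [0.6681, 0.0904, 0.0811]
ee_rot: [-0.009, 1.0, 0.0, 0.001]
ft_force: [0.3, 0.3, 0.2]
grip_width: 0.996
grasp_force: 0.0
```

```bash
python3 st.py
python3 - <<'E'
from dial import *
d=cam('wrist');np.savez('wrist7.npz',**d)
im=d['pixels'][:,:,::-1]
cv2.imwrite('pics/c7.png',cv2.resize(im[60:260,0:260],(780,600),interpolation=cv2.INTER_CUBIC))
E
```

```text
24.75 [0.6681105  0.09043323 0.08113172] [0.3 0.3 0.2] 84.63780551592808 y angle 90.99257130283743 j7 0.9432705680614543
('arrow', (np.float64(1.266), np.float64(109.2)), 'pointer', (np.float64(1.327), np.float64(52.2)))
```

View pics/c7.png

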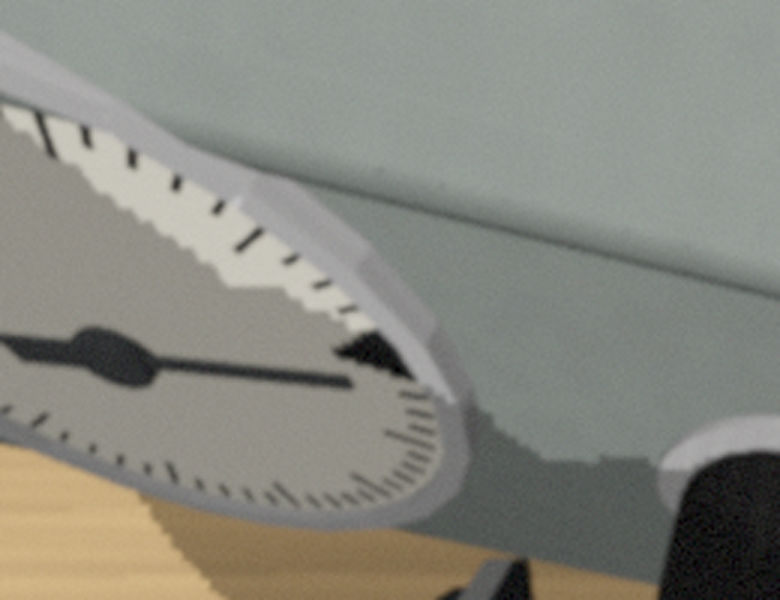

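The crop shows the pointer tip at about (352,383) and the arrowhead's inner point at (338,350). The hub is at (117,357). The arrowhead still sits a few degrees anticlockwise of the pointer.

Run:
```python
from dial import *
d=dict(np.load('wrist7.npz'))
f=lambda x,y:(x/3,60+y/3)
H=plane(d,*f(117,357),n=n,p0=C0);print(H)
for nm,xy in(('ptip',(352,383)),('pmid',(230,371)),('atip',(338,350)),('abase',(398,355))):
    q=plane(d,*f(*xy),n=n,p0=C0)-H;print(nm,np.linalg.norm(q).round(4),np.arctan2(-q@ys,q@up).round(3))
```

```text
[ 0.62688375 -0.02960089  0.06025672]
ptip 0.0454 1.392
pmid 0.0218 1.413
atip 0.0477 1.197
abase 0.0585 1.226
```

{"method": "arm_command", "body": {"series": "1 0 0 0 0; 1 0 0 0 0; 1 0 0 0 0; 1 0 0 0 0.03; 1 0 0 0 0.03; 1 0 0 0 0.03; 1 0 0 0 0; 0 0 0 0 0; 0 0 0 0 0; 0 0 0 0 0"}}

```text
clock: 26.1
position: [0.6678, 0.0898, 0.0804]
ee_rot: [0.131, 0.991, -0.0, 0.0]
ft_force: [-0.6, -0.1, 0.7]
grip_width: 1.003
grasp_force: 0.0
```

```bash
python3 st.py
```

```text
26.1 [0.66779205 0.08983917 0.08044201] [-0.6 -0.1  0.7] 85.29509609217753 y angle 74.96169788586406 j7 0.6836211500382788
('arrow', (np.float64(1.369), np.float64(113.8)), 'pointer', (np.float64(1.327), np.float64(52.1)))
```

{"method": "arm_command", "body": {"series": "0 0 0 -0.08 0; 0 0 0 -0.08 0; 0 0 0 -0.08 0; 0 0 0 -0.08 0.059; 0 0 0 0 0.059; 0 0 0 0 0.059; 0 0 0 0 0.059; 0 0 0 0 0.059; 0 0 0 0 0.059; 0 0 0 0 0.059"}}

```text
clock: 27.4
position: [0.6675, 0.0902, 0.2084]
ee_rot: [0.705, 0.709, 0.0, 0.0]
ft_force: [-0.5, 0.2, -0.3]
grip_width: 1.002
grasp_force: 0.0
```

{"method": "arm_command", "body": {"series": "0 0 0 0 0.059; 0 0 0 0 0.059; 0 0 0 0 0.059; 0 0 0 0 0.059; 0 0 0 0 0.059; 0 0 0 0 0.059; 0 0 0 0 0.059; 0 0 0 0 0.059; 0 0 0 0 0.059; 0 0 0 0 0"}}

```text
clock: 28.65
position: [0.6675, 0.0904, 0.2085]
ee_rot: [0.999, -0.042, 0.0, 0.0]
ft_force: [0.0, 1.0, 0.8]
grip_width: 1.003
grasp_force: 0.0
```

Run:
```python
from h import *
o=manip.get_obs();M=R.from_quat(o['ee_rot']).as_matrix();print(o['clock'],o['position'],o['joint_pos'].round(2))
print(M.T@(np.array([.685,-.04,.145])-o['position'])/.4, 'y angle',np.degrees(np.arctan2(M[1,1],M[0,1])))
```

```text
28.65 [0.66752295 0.09036341 0.20846945] [ 0.19  0.52 -0.56  1.35  0.28  1.35 -2.03]
[0.07112594 0.32098267 0.15878904] y angle -94.86504428785236
```

{"method": "arm_command", "body": {"series": "0 0.01 0.05 0 0; 0 0.012 0.06 0 0; 0 0.012 0.06 0 0; 0 0.012 0.06 0.03 0; 0 0.012 0.05 0.04 0; 0 0.012 0.04 0.05 0; 0 0 0 0.04 0; 0 0 0 0 0; 0 0 0 0 0; 0 0 0 0 0"}}

```text
clock: 29.9
position: [0.6848, -0.0388, 0.1454]
ee_rot: [0.999, -0.043, 0.001, -0.0]
ft_force: [1.6, -0.8, -0.1]
grip_width: 1.001
grasp_force: 0.0
```

Run:
```python
from dial import *
o=manip.get_obs();print(o['clock'],o['position'])
d=cam('wrist');np.savez('wrist8.npz',**d)
H=proj(d,C0);print(H,proj(d,C0+.06*up),proj(d,C0-.06*ys))
im=d['pixels'][:,:,::-1]
u,v=H.astype(int);x0=max(0,u-100);y0=max(0,v-75)
print(x0,y0);cv2.imwrite('pics/c8.png',cv2.resize(im[y0:y0+150,x0:x0+200],(800,600),interpolation=cv2.INTER_CUBIC))
```

```text
29.9 [ 0.68480889 -0.03882413  0.14537759]
[248.40921069 272.42964297] [240.81685177 346.26355003] [182.08322396 265.4162574 ]
148 197
```

View pics/c8.png

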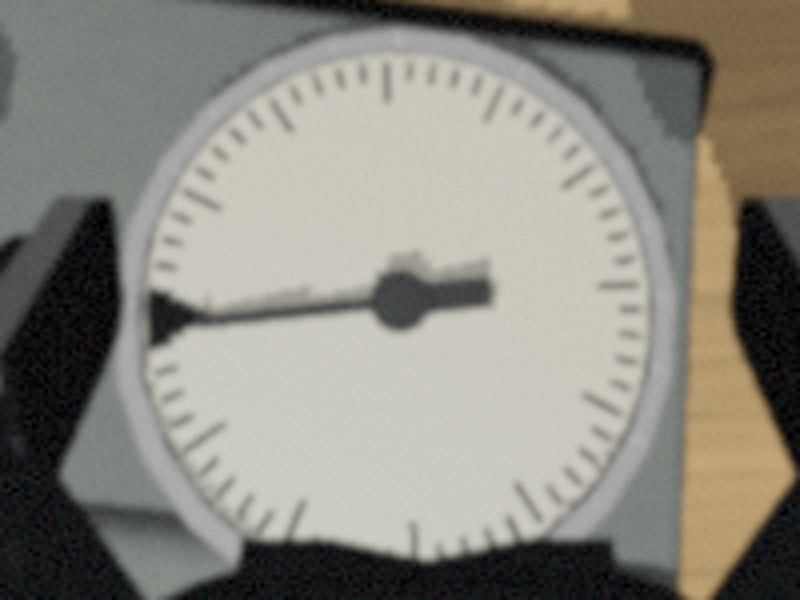

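The dial is now seen nearly square on. The arrowhead's point at (197,317) lies at the pointer tip (200,319), and the hub is at (400,300). I'll quantify the remaining gap.

Run:
```python
from dial import *
d=dict(np.load('wrist8.npz'))
im=cv2.cvtColor(d['pixels'],cv2.COLOR_RGB2GRAY).astype(float)
X=lambda x,y:(x/4-.375+148,y/4-.375+197)
# card centre from ring of tick card: ellipse of surround edges
print(angles(d,uv=X(400,300)))
# columns: dark-centroid across (rows) for the pointer and the arrow
for u in range(186,242,2):
    c=im[262:292,u];w=np.clip(95-c,0,None)
    if w.sum()>20: print(u,round((w*np.arange(262,292)).sum()/w.sum(),2),int(w.sum()),end=' | ')
```

```text
('arrow', (np.float64(1.399), np.float64(162.0)), 'pointer', (np.float64(1.379), np.float64(102.4)))
186 276.02 687 | 188 276.1 740 | 190 275.92 506 | 192 275.77 372 | 194 275.59 225 | 196 275.84 116 | 198 275.97 67 | 200 276.36 22 | 240 272.46 24 |
```

```bash
python3 -c "
from workcell import manip
print(manip.get_obs()['clock'],manip.hand_in())"
```

```text
the job is handed in; nothing more can be done
29.95 None
```

I handed in the job at 29.95 s: the cup stands upright near the middle of the pan, and the knob is released with the zero arrowhead about 0.02 rad (roughly 1 mm) past the pointer tip, a gap I left uncorrected; I got no verdict back.

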